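# Hook a sprung clip-on probe onto a terminal post

### The job

Lift the clip-on voltage probe out of its charging dock, lay it flat on the clear bench and let go. Then take it again by its finger tab and thumb plate, squeeze the plunger home so that the hook comes out, bring the hook round the post of the terminal with the square foot until you feel its shank touch the post, gently, and only then let go so that the spring clamps the probe on that post, lying about level. Do not disturb the beaker, the timer or the dropper bottle.

Things in the scene. Friction and masses are not known exactly. Their poses are not given: they have to be found in the camera images.
- probe_grip (a point): Clip-on wireless probe, loose, about 0.1 kg, at first flat in the grey dock. White housing 24 mm wide, 30 mm tall, front end 27 mm ahead of this point. Point: on the long axis, 22 mm above the underside, mid-housing, free on both sides: grip it here across 24 mm. Axes: x towards nose and hook, y left, z up. End face of the 15 mm wide nose is at x +57 mm; nose underside is 14 mm above the probe's.
- finger_tab (a point): Front face of the probe's upright white finger tab, 48 mm above the underside, at x -23 mm from probe_grip. Tab 5 mm thick, 28 mm wide, top 62 mm above the underside. The parts ahead of and behind it are up to 30 mm tall, so tab and thumb plate stand free above 30 mm and can be taken lengthwise from above, one finger before the tab, one behind the plate.
- thumb_plate (a point): Rear face of the black upright thumb plate on the sprung plunger, 48 mm above the underside, 52 mm behind the finger_tab point when released, 37 mm when home. 5 mm thick, 28 mm wide, top 62 mm above the underside. Pushing it along the probe's +x towards the tab extends the hook.
- plunger (a joint): How far the plunger is pressed, m: 0 released, 0.015 home; the spring pushes back with 4.5 N at 0, 9 N at home. Nose-to-hook gap: 2 mm released, 17 mm home (14 mm past the barb). With a post caught and let go it stays at about 0.005.
- probe_jaw (a point): Where a caught post's axis lies: on the probe's axis 60.5 mm ahead of probe_grip, 3.5 mm ahead of the nose face. The steel hook (4 mm wire, fixed to the plunger) has its shank's middle 7 mm right (-y) of the axis, turns left across the front of the nose and ends 8 mm left of the axis in a barb turned back. It is open to the left (+y): a post enters from there; it touches the shank when its axis is 1.5 mm right of this point.
- dock: Grey charging dock, fixed, 194 x 46 mm, floor 6 mm thick. Origin on the bench straight below the docked probe, 25 mm behind probe_grip; same axes. A tower 76 mm tall stands 5 mm behind the thumb plate, so no finger fits behind the plate while docked. Lips beside the tabs 19 mm tall, end wall before the hook 26 mm. The probe lifts straight out.
- square_terminal_post (a point): The post to be caught: upright brass post, 7 mm in diameter, on a white SQUARE foot 40 x 40 x 8 mm, fixed to the bench. A 14 mm collar ends 10 mm above the bench; the bare post runs from there to 40 mm, then an 11 mm wide head up to 44 mm. This point is on the post's axis 25 mm above the bench.
- round_terminal_post (a point): Same post on a white ROUND foot of 40 mm diameter; not to be used. Point on the post's axis 25 mm above the bench. The two terminals may stand in either place. The bench between the dock and the terminals is clear and is at z = 0.
- beaker_1: Small beaker 54 mm across, 70 mm tall, loose bystander; origin at the centre of its underside.
- lab_timer: White bench timer 64 x 68 x 23 mm, loose bystander; origin at the centre of its underside.
- dropper_bottle: Brown dropper bottle with black cap, 42 mm across, 101 mm tall, loose bystander; origin at the centre of its underside.
There are look-alikes about, which are no part of the job. Of the things shaped like the part that bears probe_grip, the white one is meant.

How it is judged:
On the way, in this order (a step that is already met when the one before it is completed fails the run):
1. the probe lies flat on the bench, clear of the dock and let go (height (world z) of probe_grip below 0.027 m and angle between probe_grip's own z axis and vertical below 0.1 rad and horizontal distance between probe_grip and dock above 0.08 m and contact force between the fingers and probe below 0.1 N and value of joint plunger below 0.002 m), for 0.2 s.
2. the plunger is squeezed home between the fingers, hook out (value of joint plunger above 0.012 m and contact force between the fingers and probe above 3 N), for 0.2 s.
3. with the hook still out, the post with the square foot is inside the jaw and the hook's shank is felt against it (value of joint plunger above 0.011 m and contact force between probe and square_terminal above 0.8 N and y of square_terminal_post in the frame of probe_jaw between -0.005 and 0.001 m and x of square_terminal_post in the frame of probe_jaw between -0.003 and 0.013 m), for 0.1 s.
At the end, for the whole second after the job is handed in: The probe is clamped by its own spring on the post with the square foot: the post's axis within 7 mm of the jaw point, the plunger held by the post at 3 to 8 mm, at least 2 N between probe and terminal, the probe within 17 degrees of level, at rest and let go (value of joint plunger between 0.003 and 0.008 m and horizontal distance between square_terminal_post and probe_jaw below 0.007 m and contact force between probe and square_terminal above 2 N and height (world z) of probe_jaw between 0.012 and 0.038 m and angle between probe_grip's own z axis and vertical below 0.3 rad and linear speed of probe below 0.02 m/s and velocity of joint plunger below 0.01 m/s); the robot touches nothing.
It fails at once if the probe was pushed against the square terminal with over 25 N (contact force between probe and square_terminal above 25 N).
It fails at once if the beaker was moved more than 30 mm or knocked over (distance of beaker_1 from where it was at the start of the episode above 0.03 m or angle between beaker_1's own z axis and vertical above 0.5 rad).
It fails at once if the lab timer was moved more than 30 mm or knocked over (distance of lab_timer from where it was at the start of the episode above 0.03 m or angle between lab_timer's own z axis and vertical above 0.5 rad).
It fails at once if the dropper bottle was moved more than 30 mm or knocked over (distance of dropper_bottle from where it was at the start of the episode above 0.03 m or angle between dropper_bottle's own z axis and vertical above 0.5 rad).
It also fails if it takes over 53 s, if anything falls off the work surface, if the arm or the gripper's body presses on something with over 40 N, if the wrist force passes 120 N, or if a joint passes its speed limit or range.

### The arm

A 6-joint arm with a two-finger parallel gripper is mounted at the origin on a cart in front of the work surface, level with it; the furniture and walls round the work are solid. World frame = base frame: x ahead of the robot, y to its left, z up, the work surface at z = 0. Lengths are in m, angles in rad, forces in N, time in s.
With the tool pointing down it reaches from about 0.3 to 0.875 m from the base axis. Payload 6.4 kg.
Tool frame: the origin (TCP) lies between the finger pads; the fingertips stand 8 mm ahead of it and the grasp point (between the pads) lies 11 mm behind it (ctrl.finger_overhang is the distance from the TCP to the fingertips, in m); z points along the fingers, y is the line along which they close (so a half turn about z gives the same grasp; the last joint's range is limited). The gripper opens to 85 mm and grips with 20 to 120 N. Pads are 22 mm wide; open, the fingers measure 114 mm over their backs; the gripper's body (76 mm by 85 mm) begins 54 mm behind the grasp point. The pads swing forward as they close: fully open they stand 13 mm farther back than shut.
Start: joints at [1.029, 0.181, 1.607, -0, 1.354, -0.206], TCP at [0.189, 0.543, 0.239] pointing down, gripper open.
Joint ranges: [-2.99, 2.99], [-0.89, 2.07], [0.3, 2.58], [-1.14, 4.28], [0, 2.63], [-3.12, 3.12]. Speed limits (rad/s): [2.57, 2.57, 3.01, 3.14, 3.14, 3.14].

### API

Orientations are given as a unit quaternion [w, x, y, z].
In Python, from bench import ctrl, camera gives the robot as it stands.
- The arm moves only by the shell command python3 -m pendant 'ROWS' [OPENING]. ROWS is JSON, a list of rows, each a list of 6 numbers: the shift along the world's x, y, z normalised to -1 to 1, where 1 is 200 mm, then the turn, a rotation vector about the world's x, y, z normalised to -1 to 1, where 1 is pi/2 rad. In form: [[dx, dy, dz, rx, ry, rz], ...]. A call has exactly 10 rows; each row shifts and turns the commanded pose from where the row before left it; what a row does not reach is not made up. A row lasts 1/8 s, in which the tool goes at most 62.5 mm and 10.7 degrees, less where a joint would pass 70% of its speed; a pose out of reach is approached as far as the arm can. A call with a number of a shift or a turn outside -1 to 1 is refused whole. A call with a gripper value outside its range is refused whole. OPENING is the opening, from -1 (shut) to 1 (fully open), set as the call begins (- or left out, the last holds). The fingers move at their own pace and stop on an object; the grip force is fixed at half the most. Time passes only in rows, so rows that do not move let the fingers close, or fill a call up. It gives the time, the measured TCP pose, the force, the opening and the grip force at its end, in the units of the state.
- ctrl.get_obs(): the state, without advancing time (a new reading comes with each control period).
- camera(name): name is "scene" or "top"; returns a dict with "color" (400x640x3 uint8, blue, green, red), "fx", "fy", "cx", "cy" (pixels), "xyz" and "rotation" of the camera in the world. Camera axes: x right, y down, z forward; pixel columns grow to the right and rows downward; lengths in m; the calibration is good to about 2 mm. A picture is of the moment at which its call begins. There is no depth.
- ctrl.hand_in(): hands the job in; it is judged then, once.
The state is a dict: "time_s": time; "q": joint angles; "dq": joint speeds; "joint_efforts": joint torques, N m; "eef_pos": TCP position; "eef_rot": TCP orientation; "wrist_force": force on the tool from outside, world axes, zero at the start; "torque": the same for the moment, N m; "opening": opening from 0.0 (shut) to 1.0 (fully open); "grasp_force": force on a finger pad.
Only numpy, scipy, OpenCV 4.12 (cv2) and the standard library are available. Lean on these libraries where they do the work, as an engineer would, in place of code of your own. Each camera call takes 0.05 s, during which the arm holds its last target. There are 200 camera calls.

## Working session

There is one attempt and no reset: what is moved stays moved. The work goes in short steps, Python scripts to look and compute and a shell command to move; the robot and the scene stay as the last step left them, time stands still between calls to the robot, and variables do not carry over. Pictures are saved under pics/ and viewed, at most 10 in all, crops included, and the job is handed in when it is done.

```bash
ls; mkdir -p pics; python3 - <<'E'
from bench import ctrl,camera
import cv2
for n in("scene","top"):
    c=camera(n);cv2.imwrite(f"pics/{n}0.png",c["color"]);print(n,c["fx"],c["fy"],c["cx"],c["cy"],c["xyz"],c["rotation"])
print(ctrl.get_obs())
E
```

```text
pics
scene 507.7868264043675 507.7868264043675 316.13830458809264 196.55998471530455 [-0.47150598 -0.79951912  0.76198978] [-0.45254008  0.75978771 -0.40333267  0.23505929]
top 466.69563032656805 466.69563032656805 317.25352506979925 198.90756996275798 [ 0.29405654 -0.05968865  1.47916294] [-0.07544081  0.72454751 -0.68091516  0.07545949]
{'time_s': 0.1, 'q': array([ 1.02866921e+00,  1.81481529e-01,  1.60789383e+00,  4.75068555e-06,
        1.35380281e+00, -2.06311185e-01]), 'dq': array([ 0.00038378, -0.00066376, -0.00125455,  0.00068161, -0.00011595,
        0.00108925]), 'joint_efforts': array([ 9.07188332e-04, -4.45873582e+01, -3.52234948e+01, -2.44024322e-04,
        4.12849768e-03,  2.40914045e-05]), 'eef_pos': array([0.18922121, 0.54246688, 0.23847278]), 'eef_rot': array([-2.91947532e-04,  1.67120555e-01,  9.85936150e-01, -7.37044617e-04]), 'wrist_force': array([-0.32428173,  0.14390954,  0.25521594]), 'torque': array([-0.00143383, -0.03931256,  0.0031142 ]), 'grasp_force': 0.0, 'opening': 1.0000491623260548}
```

View pics/top0.png

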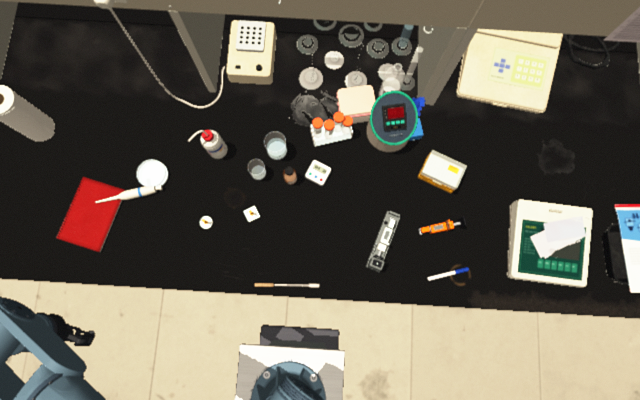

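View pics/scene0.png

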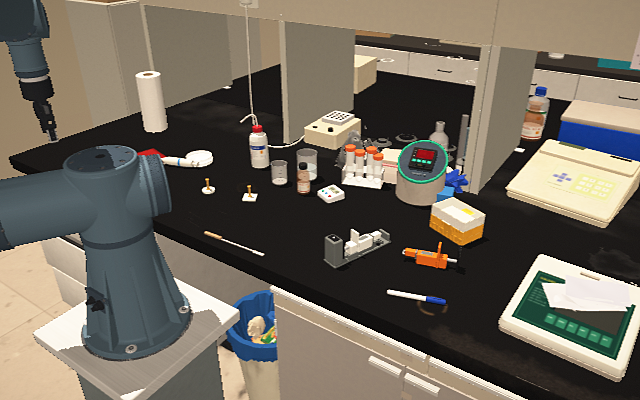

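Candidates: the white probe in the grey dock at top (383,241) / scene (360,243), and the orange look-alike at top (440,228) / scene (430,256). I choose the white one. Feet: square at top (252,214), round at (206,222). Next is a close crop to check these.

```bash
cat > h.py <<'E'
import numpy as np,cv2
from bench import ctrl,camera
from scipy.spatial.transform import Rotation as R
def ray(c,p):
    q=np.array(c["rotation"]);M=R.from_quat(q[[1,2,3,0]]).as_matrix()
    d=M@np.array([(p[0]-c["cx"])/c["fx"],(p[1]-c["cy"])/c["fy"],1]);return np.array(c["xyz"]),d/np.linalg.norm(d)
def onz(c,p,z):
    o,d=ray(c,p);return o+d*(z-o[2])/d[2]
def proj(c,P):
    q=np.array(c["rotation"]);M=R.from_quat(q[[1,2,3,0]]).as_matrix()
    v=M.T@(np.array(P)-c["xyz"]);return np.array([c["cx"]+c["fx"]*v[0]/v[2],c["cy"]+c["fy"]*v[1]/v[2]])
def tri(c1,p1,c2,p2):
    o1,d1=ray(c1,p1);o2,d2=ray(c2,p2)
    s=np.linalg.lstsq(np.c_[d1,-d2],o2-o1,rcond=None)[0];a=o1+d1*s[0];b=o2+d2*s[1]
    return (a+b)/2,np.linalg.norm(a-b)
def crop(im,x,y,w,h,k):return cv2.resize(im[y:y+h,x:x+w],None,fx=k,fy=k,interpolation=cv2.INTER_CUBIC)
E
python3 - <<'E'
from h import *
t=camera("top");s=camera("scene")
a=crop(t["color"],350,200,60,80,5);b=crop(s["color"],310,215,100,60,5);d=crop(t["color"],190,195,80,36,5);e=crop(s["color"],190,170,80,36,5)
I=np.zeros((600,800,3),np.uint8);I[:400,:300]=a;I[:300,300:800]=b;I[400:580,:400]=d;I[400:580,400:]=e
cv2.imwrite("pics/c1.png",I)
for p in[(383,241),(252,214),(206,222)]:print(onz(t,p,0.0))
E
```

```text
[ 0.4913284  -0.26710134  0.        ]
[0.5522998  0.15674521 0.        ]
[0.51714643 0.30132614 0.        ]
```

View pics/c1.png

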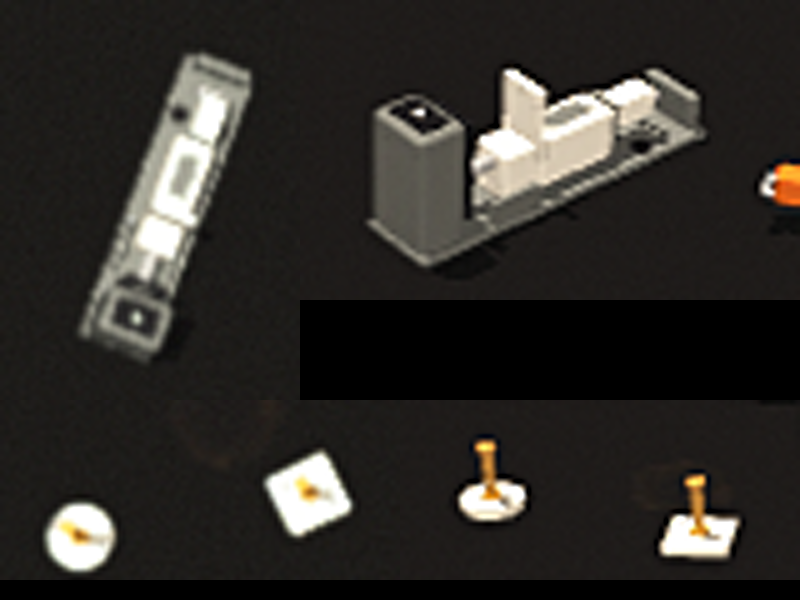

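The crops confirm the white probe sits in the grey dock with its nose towards +x and the tower behind the plate. The square foot is the right-hand one at top (252,214); its post is scene (328,…)/crop (695,500).

```bash
python3 - <<'E'
from h import *
t=camera("top");s=camera("scene")
def comps(c,x,y,w,h,th,k=4):
    g=cv2.cvtColor(crop(c["color"],x,y,w,h,k),cv2.COLOR_BGR2GRAY)
    n,l,st,ce=cv2.connectedComponentsWithStats((g>th).astype(np.uint8))
    out=[]
    for i in range(1,n):
        if st[i,4]<60:continue
        cn=cv2.findContours((l==i).astype(np.uint8),0,1)[0][0]
        r=cv2.minAreaRect(cn);f=lambda p:(np.array(p)+.5)/k-.5+[x,y]
        out.append((f(r[0]),np.array(r[1])/k,r[2],f(cv2.boxPoints(r)),f(ce[i])))
    return out
for th in(150,190):
  print("th",th)
  for o in comps(t,350,200,60,80,th):
    print("top",o[0].round(1),o[1].round(1),round(o[2],1),"z36",onz(t,o[0],.036).round(4),"corners z36",[onz(t,p,.036)[:2].round(4).tolist() for p in o[3]])
# feet top z=8mm
for o in comps(t,190,195,80,36,110):
    print("foot",o[0],o[1]*onz(t,o[0],.008)[2]*0+o[1]*3.15,o[2],onz(t,o[0],.008).round(4))
for o in comps(s,190,170,80,36,110):
    print("sfoot",o[0],o[1],onz(s,o[0],.008).round(4))
# dock outline
g=cv2.cvtColor(crop(t["color"],350,200,60,80,4),cv2.COLOR_BGR2GRAY)
cn=max(cv2.findContours((g>55).astype(np.uint8),0,1)[0],key=cv2.contourArea)
r=cv2.minAreaRect(cn);b=cv2.boxPoints(r)/4+[350,200];print("dock",[ (p.round(1),onz(t,p,.006)[:2].round(4)) for p in b])
# brass heads
for n,c,x,y,w,h in(("top",t,190,195,80,36),("scene",s,190,165,80,45)):
    hsv=cv2.cvtColor(crop(c["color"],x,y,w,h,4),cv2.COLOR_BGR2HSV)
    m=((hsv[...,0]>8)&(hsv[...,0]<28)&(hsv[...,1]>110)&(hsv[...,2]>120)).astype(np.uint8)
    k,l,st,ce=cv2.connectedComponentsWithStats(m)
    for i in range(1,k):
        if st[i,4]>40:print(n,"brass",(st[i]/4+[x,y,0,0,0]).round(1),(ce[i]/4+[x,y]).round(1))
E
```

```text
th 150
top [394.4 213.2] [9.8 1.1] 21.4 z36 [ 0.5766 -0.295   0.036 ] corners z36 [[0.5797, -0.2798], [0.5831, -0.281], [0.5735, -0.3101], [0.5701, -0.3089]]
top [385.1 234.8] [13.9 44.4] 21.2 z36 [ 0.5064 -0.2679  0.036 ] corners z36 [[0.4471, -0.2249], [0.5802, -0.2706], [0.5667, -0.3116], [0.4342, -0.2653]]
top [382.9 255.1] [4.8 2.1] 82.4 z36 [ 0.4429 -0.263   0.036 ] corners z36 [[0.4495, -0.2586], [0.4508, -0.265], [0.4362, -0.2674], [0.435, -0.261]]
top [370.7 256.4] [2.1 5.9] 26.6 z36 [ 0.4367 -0.2256  0.036 ] corners z36 [[0.4295, -0.2189], [0.4463, -0.2264], [0.4438, -0.2324], [0.427, -0.2249]]
top [370.9 262.6] [1.6 4.7] 8.7 z36 [ 0.4176 -0.227   0.036 ] corners z36 [[0.4107, -0.2236], [0.4249, -0.2253], [0.4245, -0.2303], [0.4102, -0.2286]]
th 190
top [386.  236.5] [10.1 40. ] 20.9 z36 [ 0.5013 -0.271   0.036 ] corners z36 [[0.4465, -0.236], [0.5666, -0.2766], [0.557, -0.3066], [0.4372, -0.2656]]
foot [251.25001144 213.5       ] [43.31822276 44.02258801] 63.43495178222656 [0.5524 0.1581 0.008 ]
foot [205.60000134 221.92499924] [41.55732164 43.31822276] 26.56505012512207 [0.5161 0.3007 0.008 ]
sfoot [206.46690178 186.92101288] [15.79917526 12.59679031] [0.5217 0.3136 0.008 ]
sfoot [250.38946152 194.31457329] [13.34921074 17.55331421] [0.5618 0.1626 0.008 ]
dock [(array([364.7, 266.7]), array([ 0.4061, -0.2116])), (array([387. , 208.8]), array([ 0.5952, -0.2759])), (array([403.1, 215. ]), array([ 0.5782, -0.3282])), (array([380.9, 272.9]), array([ 0.39  , -0.2627]))]
top brass [249.5 210.8   4.    4.2  43.2] [251.3 213. ]
top brass [202.5 219.8   5.2   4.   48.2] [205.1 221.7]
scene brass [205.  178.    5.5  12.  123.8] [207.6 183.9]
scene brass [247.  185.    4.8  12.2 124. ] [249.4 190.8]
```

```bash
cat > ov.py <<'E'
from h import *
def boxes(z0):
    u=z0
    return [((0,0,0),[(-24,12),(27,12),(27,-12),(-24,-12)],u+30),((0,255,255),[(-28,14),(-23,14),(-23,-14),(-28,-14)],u+62),((255,0,255),[(-75,14),(-70,14),(-70,-14),(-75,-14)],u+62),((255,0,0),[(57,7.5),(57,-7.5)],u+14)]
dock=[((0,255,0),[(-122,23),(72,23),(72,-23),(-122,-23)],0),((0,0,255),[(-122,21),(-80,21),(-80,-21),(-122,-21)],76),((0,128,255),[(72,23),(72,-23)],26)]
def overlay(gx,gy,yaw,z0,withdock,name,wins):
    I=np.zeros((600,800,3),np.uint8)
    for (n,x,y,w,h,ox,oy) in wins:
        c=camera(n);k=6;im=crop(c["color"],x,y,w,h,k)
        for col,pts,z in boxes(z0)+(dock if withdock else []):
            P=[proj(c,(gx+(a*np.cos(yaw)-b*np.sin(yaw))/1e3,gy+(a*np.sin(yaw)+b*np.cos(yaw))/1e3,z/1e3)) for a,b in pts]
            P=((np.array(P)-[x,y]+.5)*k).round().astype(np.int32)
            cv2.polylines(im,[P],True,col,1)
        I[oy:oy+im.shape[0],ox:ox+im.shape[1]]=im[:600-oy,:800-ox]
    cv2.imwrite(name,I)
E
python3 - <<'E'
from ov import *
overlay(.516,-.2777,np.radians(-18.8),6,True,"pics/o1.png",[("top",358,203,50,78,0,0),("scene",318,222,80,55,305,0)])
E
```

```text
(no output)
```

View pics/o1.png

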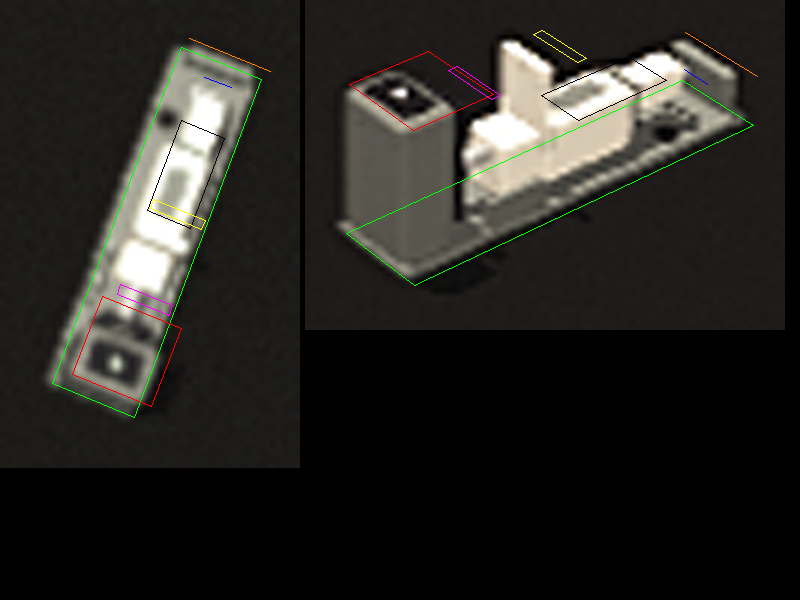

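```bash
python3 - <<'E'
from ov import *
t=camera("top");s=camera("scene")
P=np.array([.516,-.2777,.05])
J=lambda c:np.c_[[(proj(c,P+e)-proj(c,P))/1e-3 for e in np.eye(3)[:2]*1e-3]].T
print(np.linalg.solve(J(s),[-5.2,1.8]),np.linalg.solve(J(t),[-2,4]))
A=np.r_[J(s),J(t)];d=np.linalg.lstsq(A,[-5.2,1.8,-2,4],rcond=None)[0];print(d)
overlay(.516+d[0],-.2777+d[1],np.radians(-18.8),6,True,"pics/o2.png",[("top",358,203,50,78,0,0),("scene",318,222,80,55,305,0)])
E
```

```text
[-0.01499312  0.00696479] [-0.01285083  0.00581706]
[-0.0137799   0.00669043]
```

View pics/o2.png

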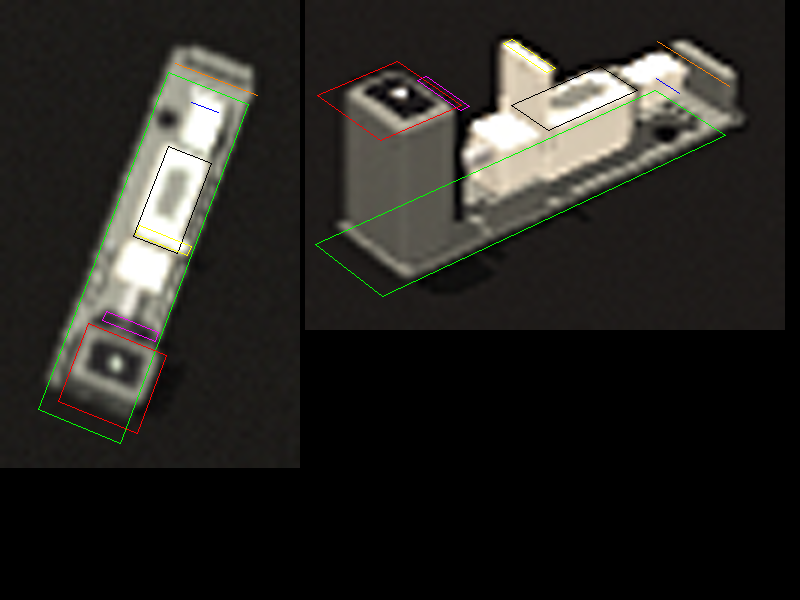

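The probe fits well: grip at about (0.502,-0.271), yaw -18.8°. The tool's closing line is already within 0.5° of that. I'll move above it and compute the post position.

```bash
python3 -m pendant '[[0.078,-0.203,0,0,0,0],[0.078,-0.203,0,0,0,0],[0.078,-0.203,0,0,0,0],[0.078,-0.203,0,0,0,0],[0.078,-0.203,0,0,0,0],[0.078,-0.203,0,0,0,0],[0.078,-0.203,0,0,0,0],[0.078,-0.203,0,0,0,0],[0.078,-0.203,0,0,0,0],[0.078,-0.203,0,0,0,0]]' 1
python3 -m pendant '[[0.078,-0.203,-0.03,0,0,0],[0.078,-0.203,-0.03,0,0,0],[0.078,-0.203,-0.03,0,0,0],[0.078,-0.203,-0.03,0,0,0],[0.078,-0.203,-0.05,0,0,0],[0.078,-0.203,-0.05,0,0,0],[0.078,-0.203,-0.05,0,0,0],[0.078,-0.203,-0.05,0,0,0],[0.078,-0.203,-0.05,0,0,0.004],[0.078,-0.203,-0.05,0,0,0]]'
python3 - <<'E'
from h import *
t=camera("top");s=camera("scene")
print(ctrl.get_obs()["q"].round(3))
print("scene head on z=.044",onz(s,(249.4,185.6),.044), "top head", onz(t,(251.3,212.6),.030),"foot",onz(t,(251.25,213.5),.008))
P=np.array([.5524,.1575,0])
for z in(.01,.025,.044):print(z,proj(t,P+[0,0,z]),proj(s,P+[0,0,z]))
# scene brass column profile
hsv=cv2.cvtColor(crop(s["color"],235,178,30,25,4),cv2.COLOR_BGR2HSV)
m=(hsv[...,0]>8)&(hsv[...,0]<28)&(hsv[...,1]>110)&(hsv[...,2]>120)
for r in range(0,100,6):
    c=np.where(m[r])[0]
    if len(c):print(178+r/4,(235+c.min()/4,235+c.max()/4))
E
```

```text
time_s: 1.85
eef_pos: [0.3459, 0.1356, 0.2397]
eef_rot: [0.001, 0.167, 0.986, 0.0]
wrist_force: [1.7, -0.4, -0.8]
opening: 0.998
grasp_force: 0.0
time_s: 3.1
eef_pos: [0.5019, -0.2706, 0.155]
eef_rot: [0.0, 0.164, 0.986, -0.0]
wrist_force: [0.7, -0.6, 0.2]
opening: 1.001
grasp_force: 0.0
[-7.050e-01  2.620e-01  1.692e+00 -1.000e-03  1.188e+00 -1.943e+00]
scene head on z=.044 [0.55368115 0.15629336 0.044     ] top head [0.55139495 0.15496517 0.03      ] foot [0.55237337 0.15811628 0.008     ]
0.01 [251.36066616 213.39011181] [249.60931769 195.37734777]
0.025 [250.73815744 212.52879868] [249.2661162  191.11538337]
0.044 [249.93168592 211.41295165] [248.82684942 185.66045544]
185.5 (np.float64(247.5), np.float64(250.75))
187.0 (np.float64(247.25), np.float64(250.5))
188.5 (np.float64(248.25), np.float64(250.0))
190.0 (np.float64(248.25), np.float64(250.5))
191.5 (np.float64(248.5), np.float64(250.5))
193.0 (np.float64(248.5), np.float64(250.5))
194.5 (np.float64(249.0), np.float64(250.5))
196.0 (np.float64(248.0), np.float64(251.5))
```

```bash
python3 -m pendant '[[0,-0.002,-0.08,0,0,0],[0,0,-0.08,0,0,0],[0,0,-0.08,0,0,0],[0,0,-0.08,0,0,0],[0,0,-0.08,0,0,0],[0,0,-0.08,0,0,0],[0,0,-0.08,0,0,0],[0,0,-0.08,0,0,0],[0,0,-0.04,0,0,0],[0,0,0,0,0,0]]'
python3 -m pendant '[[0,0,0,0,0,0],[0,0,0,0,0,0],[0,0,0,0,0,0],[0,0,0,0,0,0],[0,0,0,0,0,0],[0,0,0,0,0,0],[0,0,0,0,0,0],[0,0,0,0,0,0],[0,0,0,0,0,0],[0,0,0,0,0,0]]' -1
```

```text
time_s: 4.45
eef_pos: [0.5011, -0.2692, 0.0185]
eef_rot: [-0.001, 0.164, 0.986, 0.0]
wrist_force: [0.0, -1.2, 0.2]
opening: 0.999
grasp_force: 0.0
time_s: 5.7
eef_pos: [0.5019, -0.2699, 0.0199]
eef_rot: [0.001, 0.164, 0.986, -0.0]
wrist_force: [0.1, 0.5, 4.8]
opening: 0.265
grasp_force: 60.0
```

```bash
python3 -m pendant '[[0,0,0.1,0,0,0],[0,0,0.1,0,0,0],[0,0,0.1,0,0,0],[0,0,0.1,0,0,0],[-0.01,0.18,0,0,0,0.03],[-0.01,0.18,0,0,0,0.03],[-0.01,0.18,0,0,0,0.03],[-0.01,0.18,0,0,0,0.03],[-0.01,0.18,0,0,0,0.03],[-0.015,0.18,0,0,0,0.03]]'
python3 -m pendant '[[0,0.14,0,0,0,0.029],[0,0.14,0,0,0,0],[0,0.14,0,0,0,0],[0,0,-0.08,0,0,0],[0,0,-0.08,0,0,0],[0,0,-0.08,0,0,0],[0,0,-0.06,0,0,0],[0,0,-0.05,0,0,0],[0,0,-0.03,0,0,0],[0,0,0,0,0,0]]'
python3 - <<'E'
from h import *
t=camera("top");s=camera("scene")
p=proj(t,(.489,.03,.05)).astype(int);q=proj(s,(.489,.03,.05)).astype(int)
I=np.zeros((500,800,3),np.uint8);I[:,:400]=crop(t["color"],p[0]-40,p[1]-50,80,100,5);I[:,400:]=crop(s["color"],q[0]-40,q[1]-50,80,100,5);cv2.imwrite("pics/p1.png",I);print(p,q)
E
```

```text
time_s: 6.95
eef_pos: [0.4887, -0.0525, 0.1007]
eef_rot: [0.001, 0.023, 1.0, -0.0]
wrist_force: [1.1, 0.4, -1.5]
opening: 0.274
grasp_force: 59.3
time_s: 8.2
eef_pos: [0.4883, 0.0305, 0.0229]
eef_rot: [-0.0, 0.001, 1.0, 0.0]
wrist_force: [-0.8, -0.4, -0.7]
opening: 0.269
grasp_force: 59.4
[289 233] [267 203]
```

View pics/p1.png

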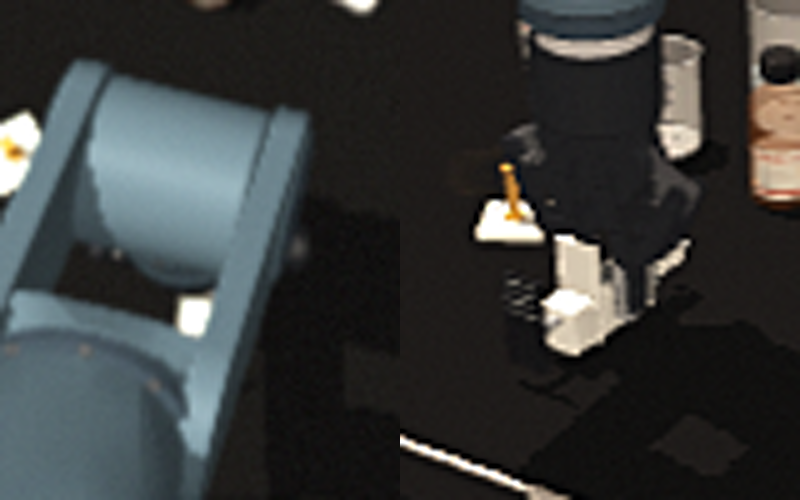

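Probe held level, nose forward, still about 9 mm above the bench. I'll lower it the rest of the way.

```bash
python3 -m pendant '[[0,0,-0.01,0,0,0],[0,0,-0.01,0,0,0],[0,0,-0.01,0,0,0],[0,0,-0.007,0,0,0],[0,0,-0.005,0,0,0],[0,0,-0.003,0,0,0],[0,0,0,0,0,0],[0,0,0,0,0,0],[0,0,0,0,0,0],[0,0,0,0,0,0]]'
```

```text
time_s: 9.55
eef_pos: [0.4885, 0.0305, 0.0143]
eef_rot: [0.0, 0.001, 1.0, -0.0]
wrist_force: [-0.4, -0.3, -1.8]
opening: 0.27
grasp_force: 59.4
```

```bash
python3 -m pendant '[[0,0,-0.003,0,0,0],[0,0,-0.003,0,0,0],[0,0,-0.002,0,0,0],[0,0,0,0,0,0],[0,0,0,0,0,0],[0,0,0,0,0,0],[0,0,0,0,0,0],[0,0,0,0,0,0],[0,0,0,0,0,0],[0,0,0,0,0,0]]'
```

```text
time_s: 10.8
eef_pos: [0.4885, 0.0305, 0.0138]
eef_rot: [-0.0, 0.001, 1.0, -0.0]
wrist_force: [-5.8, 0.3, 14.1]
opening: 0.27
grasp_force: 61.5
```

```bash
python3 -m pendant '[[0,0,0.004,0,0,0],[0,0,0,0,0,0],[0,0,0,0,0,0],[0,0,0,0,0,0],[0,0,0,0,0,0],[0,0,0,0,0,0],[0,0,0.05,0,0,0],[0,0,0.1,0,0,0],[0,0,0.15,0,0,0],[0,0,0.2,0,0,0]]' 1
python3 -m pendant '[[0,0.3,0.1,0,0,-0.11],[0,0.3,0.1,0,0,-0.11],[0,0.3,0,0,0,-0.11],[0,0.2,0,0,0,-0.11],[0,0,0,0,0,-0.11],[0,0,0,0,0,-0.11],[0,0,0,0,0,-0.11],[0,0,0,0,0,-0.11],[0,0,0,0,0,-0.12],[0,0,0,0,0,0]]'
python3 - <<'E'
from ov import *
print(ctrl.get_obs()["q"].round(3))
overlay(.4885,.0305,0,0,False,"pics/p2.png",[("top",265,190,65,75,0,0),("scene",235,175,65,60,400,0)])
E
```

```text
time_s: 12.05
eef_pos: [0.4878, 0.0306, 0.1144]
eef_rot: [-0.001, 0.001, 1.0, 0.0]
wrist_force: [0.7, -0.6, 0.1]
opening: 1.002
grasp_force: 0.0
time_s: 13.3
eef_pos: [0.4892, 0.2376, 0.1509]
eef_rot: [0.0, 0.695, 0.719, 0.0]
wrist_force: [0.4, -0.1, -0.9]
opening: 0.995
grasp_force: 0.0
[0.234 0.209 1.764 0.    1.168 0.199]
```

View pics/p2.png

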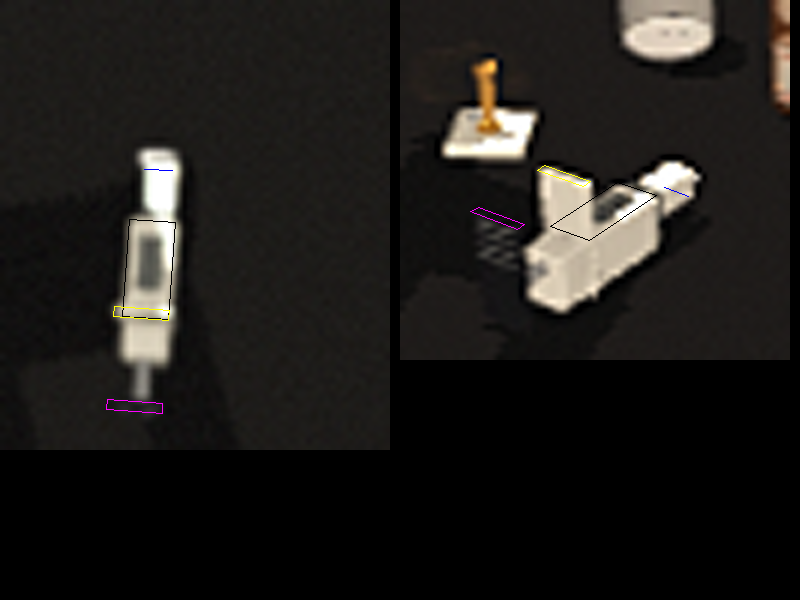

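```bash
python3 -m pendant '[[-0.05,-0.207,0,0,0,-0.022],[-0.05,-0.207,0,0,0,0],[-0.05,-0.207,0,0,0,0],[-0.05,-0.207,0,0,0,0],[-0.05,-0.207,0,0,0,0],[0,0,-0.08,0,0,0],[0,0,-0.08,0,0,0],[0,0,-0.08,0,0,0],[0,0,-0.07,0,0,0],[0,0,0,0,0,0]]'
```

```text
time_s: 14.65
eef_pos: [0.4383, 0.0308, 0.0874]
eef_rot: [-0.001, 0.707, 0.707, -0.001]
wrist_force: [-0.5, 0.0, 0.6]
opening: 0.998
grasp_force: 0.0
```

```bash
python3 -m pendant '[[0.005,0,-0.05,0,0,0],[0,0,-0.05,0,0,0],[0,0,-0.05,0,0,0],[0,0,-0.05,0,0,0],[0,0,-0.04,0,0,0],[0,0,-0.022,0,0,0],[0,0,0,0,0,0],[0,0,0,0,0,0],[0,0,0,0,0,0],[0,0,0,0,0,0]]'
python3 -m pendant '[[0,0,0,0,0,0],[0,0,0,0,0,0],[0,0,0,0,0,0],[0,0,0,0,0,0],[0,0,0,0,0,0],[0,0,0,0,0,0],[0,0,0,0,0,0],[0,0,0,0,0,0],[0,0,0,0,0,0],[0,0,0,0,0,0]]' -1
```

```text
time_s: 15.9
eef_pos: [0.4404, 0.0305, 0.0361]
eef_rot: [0.0, 0.708, 0.707, 0.0]
wrist_force: [-0.2, 0.2, -0.0]
opening: 1.001
grasp_force: 0.0
time_s: 17.15
eef_pos: [0.4445, 0.0298, 0.0385]
eef_rot: [0.004, 0.708, 0.706, 0.003]
wrist_force: [2.9, 0.9, 12.7]
opening: 0.413
grasp_force: 58.6
```

```bash
python3 -m pendant '[[0,0,0.005,0,0,0],[0,0,0.005,0,0,0],[0,0,0.005,0,0,0],[0,0,0.005,0,0,0],[0,0,0.005,0,0,0],[0,0,0.005,0,0,0],[0,0,0,0,0,0],[0,0,0,0,0,0],[0,0,0,0,0,0],[0,0,0,0,0,0]]'
python3 - <<'E'
from ov import *
# tab front face at x = TCP + 18.5mm -> grip = TCP + 41.5mm
o=ctrl.get_obs();e=o["eef_pos"];print(e,o["wrist_force"],o["torque"])
overlay(e[0]+.0415,e[1],0,3,False,"pics/p3.png",[("top",255,190,65,75,0,0),("scene",230,165,65,65,400,0)])
E
```

```text
time_s: 18.4
eef_pos: [0.4402, 0.0306, 0.0419]
eef_rot: [-0.0, 0.708, 0.707, -0.0]
wrist_force: [0.6, -0.1, -1.6]
opening: 0.411
grasp_force: 59.5
[0.44016258 0.03056606 0.04189041] [ 0.5979605  -0.06741121 -1.58047619] [-0.04904827  0.04180874 -0.01905974]
```

View pics/p3.png

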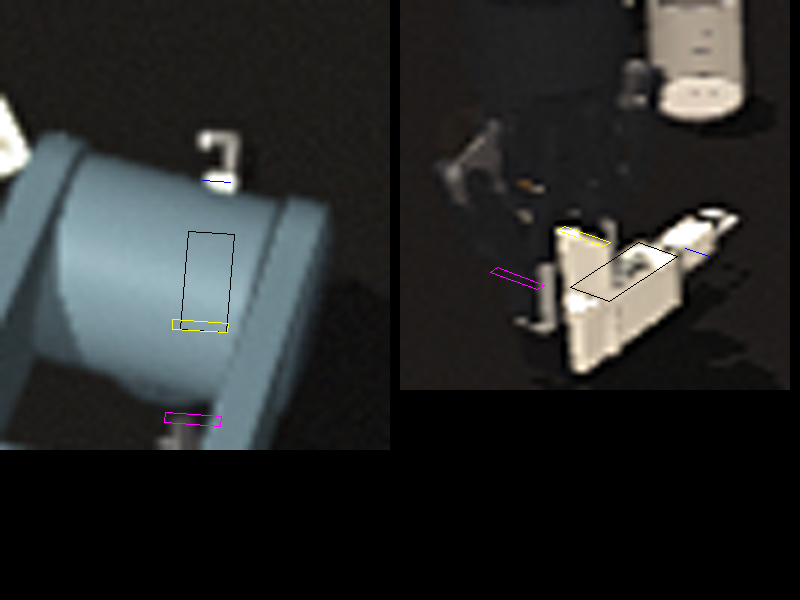

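```bash
python3 - <<'E'
from h import *
t=camera("top")
x,y=283,205
im=crop(t["color"],x,y,20,20,6);g=cv2.cvtColor(im,cv2.COLOR_BGR2GRAY)
m=(g>110).astype(np.uint8);r,c=np.where(m)
f=lambda a,b:onz(t,((a+.5)/6-.5+x,(b+.5)/6-.5+y),.026).round(4)
print("front row",f(np.median(c[r==r.min()+2]),r.min()),"left col",f(c.min(),np.median(r[c==c.min()+1])))
top=r<r.min()+14
print("front bar left/right",f(c[top].min(),r.min()+7),f(c[top].max(),r.min()+7))
for b in range(r.min(),r.max(),6):
    q=np.where(m[b])[0]
    if len(q):print(f(q.min(),b)[:2],f(q.max(),b)[:2])
E
python3 -m pendant '[[0.034,0.05,0,0,0,0],[0,0.05,0,0,0,0],[0,0.05,0,0,0,0],[0,0.05,0,0,0,0],[0,0.05,0,0,0,0],[0,0.05,0,0,0,0],[0,0.05,0,0,0,0],[0,0.05,0,0,0,0],[0,0.05,0,0,0,0],[0,0.05,0,0,0,0]]'
```

```text
front row [0.5636 0.0329 0.026 ] left col [0.5259 0.0543 0.026 ]
front bar left/right [0.5594 0.0405 0.026 ] [0.5606 0.0205 0.026 ]
[0.5633 0.0377] [0.5635 0.035 ]
[0.5599 0.0406] [0.5611 0.0216]
[0.5567 0.0403] [0.5579 0.0203]
[0.5537 0.0364] [0.5547 0.0206]
[0.5511 0.0262] [0.5515 0.0209]
[0.5479 0.026 ] [0.5482 0.0212]
[0.5448 0.0252] [0.545  0.0215]
[0.541  0.0349] [0.5418 0.0208]
[0.5376 0.0368] [0.5387 0.0195]
[0.5345 0.0355] [0.5356 0.0187]
[0.5301 0.0547] [0.5323 0.0196]
[0.5269 0.0544] [0.5278 0.0403]
[0.5238 0.0542] [0.5253 0.0296]
time_s: 19.8
eef_pos: [0.447, 0.1312, 0.0419]
eef_rot: [0.0, 0.708, 0.706, 0.0]
wrist_force: [-0.0, -0.6, -0.7]
opening: 0.411
grasp_force: 59.6
```

```bash
python3 - <<'E'
from h import *
t=camera("top");s=camera("scene")
I=np.zeros((400,800,3),np.uint8);I[:,:400]=crop(t["color"],235,192,40,40,10);I[:,400:]=crop(s["color"],232,170,40,40,10);cv2.imwrite("pics/p4.png",I)
E
```

```text
(no output)
```

View pics/p4.png

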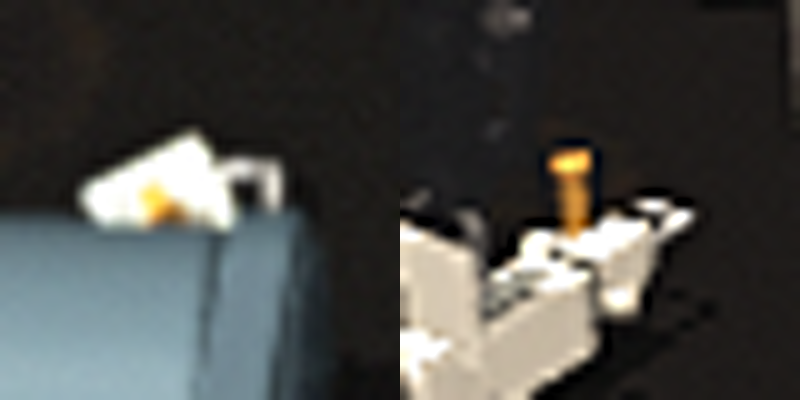

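The hook is level with the post and lines up in x with about 2–3 mm clearance each side: bar at crop (250,165), post at (157,205). Closing in on it now.

```bash
python3 -m pendant '[[0,0.01,0,0,0,0],[0,0.01,0,0,0,0],[0,0.01,0,0,0,0],[0,0.01,0,0,0,0],[0,0.01,0,0,0,0],[0,0.01,0,0,0,0],[0,0.01,0,0,0,0],[0,0.01,0,0,0,0],[0,0.01,0,0,0,0],[0,0.01,0,0,0,0]]'
python3 -m pendant '[[0,0.003,0,0,0,0],[0,0.003,0,0,0,0],[0,0.003,0,0,0,0],[0,0.003,0,0,0,0],[0,0.003,0,0,0,0],[0,0.003,0,0,0,0],[0,0.003,0,0,0,0],[0,0,0,0,0,0],[0,0,0,0,0,0],[0,0,0,0,0,0]]'
python3 -c "
from bench import ctrl
o=ctrl.get_obs();print(o['wrist_force'],o['torque'],o['eef_pos'])"
```

```text
time_s: 21.15
eef_pos: [0.447, 0.1507, 0.0419]
eef_rot: [0.0, 0.708, 0.707, -0.0]
wrist_force: [-0.6, 0.5, -1.1]
opening: 0.411
grasp_force: 59.6
time_s: 22.4
eef_pos: [0.447, 0.1548, 0.0419]
eef_rot: [-0.0, 0.708, 0.707, -0.0]
wrist_force: [0.5, -0.2, -1.0]
opening: 0.407
grasp_force: 59.6
[ 0.48836793 -0.18481351 -0.99025705] [ 0.0064262   0.02739362 -0.02840558] [0.44696423 0.15475923 0.0419017 ]
```

```bash
for i in 1; do python3 -m pendant '[[0,0.002,0,0,0,0],[0,0.002,0,0,0,0],[0,0.002,0,0,0,0],[0,0.002,0,0,0,0],[0,0,0,0,0,0],[0,0,0,0,0,0],[0,0,0,0,0,0],[0,0,0,0,0,0],[0,0,0,0,0,0],[0,0,0,0,0,0]]'; python3 -c "
from bench import ctrl
o=ctrl.get_obs();print(o['wrist_force'],o['torque'])"; done
```

```text
time_s: 23.65
eef_pos: [0.447, 0.1564, 0.0419]
eef_rot: [0.0, 0.708, 0.706, 0.0]
wrist_force: [0.3, -0.1, -1.4]
opening: 0.409
grasp_force: 59.6
[ 0.26090334 -0.07584652 -1.43073717] [-0.0122406   0.04696441  0.03375201]
```

```bash
python3 -m pendant '[[0,0.002,0,0,0,0],[0,0.002,0,0,0,0],[0,0.002,0,0,0,0],[0,0.001,0,0,0,0],[0,0,0,0,0,0],[0,0,0,0,0,0],[0,0,0,0,0,0],[0,0,0,0,0,0],[0,0,0,0,0,0],[0,0,0,0,0,0]]'; python3 -c "
from bench import ctrl
o=ctrl.get_obs();print(o['wrist_force'],o['torque'])"
```

```text
time_s: 24.9
eef_pos: [0.447, 0.1578, 0.0419]
eef_rot: [0.0, 0.708, 0.706, 0.0]
wrist_force: [0.8, 0.4, -2.1]
opening: 0.412
grasp_force: 59.6
[ 0.78731342  0.39238151 -2.09752338] [ 0.01716072  0.05183689 -0.00831522]
```

```bash
python3 -m pendant '[[0,0.002,0,0,0,0],[0,0.002,0,0,0,0],[0,0.001,0,0,0,0],[0,0,0,0,0,0],[0,0,0,0,0,0],[0,0,0,0,0,0],[0,0,0,0,0,0],[0,0,0,0,0,0],[0,0,0,0,0,0],[0,0,0,0,0,0]]'; python3 -c "
from bench import ctrl
o=ctrl.get_obs();print(o['wrist_force'],o['torque'])"
```

```text
time_s: 26.15
eef_pos: [0.447, 0.1588, 0.0419]
eef_rot: [0.0, 0.708, 0.707, -0.0]
wrist_force: [0.4, -0.2, -1.4]
opening: 0.409
grasp_force: 59.6
[ 0.42682244 -0.15886249 -1.35663057] [-0.03087234  0.09019808  0.04209975]
```

```bash
python3 -m pendant '[[0,0.002,0,0,0,0],[0,0.002,0,0,0,0],[0,0.001,0,0,0,0],[0,0,0,0,0,0],[0,0,0,0,0,0],[0,0,0,0,0,0],[0,0,0,0,0,0],[0,0,0,0,0,0],[0,0,0,0,0,0],[0,0,0,0,0,0]]'; python3 -c "
from bench import ctrl
o=ctrl.get_obs();print(o['wrist_force'],o['torque'])"
```

```text
time_s: 27.4
eef_pos: [0.447, 0.1598, 0.0419]
eef_rot: [0.0, 0.708, 0.706, 0.0]
wrist_force: [0.1, 0.4, -0.9]
opening: 0.413
grasp_force: 59.6
[ 0.05295943  0.37369934 -0.88110751] [0.01871087 0.01795765 0.00098296]
```

```bash
python3 -m pendant '[[0,0.002,0,0,0,0],[0,0.002,0,0,0,0],[0,0.001,0,0,0,0],[0,0,0,0,0,0],[0,0,0,0,0,0],[0,0,0,0,0,0],[0,0,0,0,0,0],[0,0,0,0,0,0],[0,0,0,0,0,0],[0,0,0,0,0,0]]'; python3 -c "
from bench import ctrl
o=ctrl.get_obs();print(o['wrist_force'],o['torque'])"
```

```text
time_s: 28.65
eef_pos: [0.447, 0.1608, 0.0419]
eef_rot: [0.0, 0.708, 0.707, 0.0]
wrist_force: [-0.0, -0.2, -1.5]
opening: 0.414
grasp_force: 59.6
[-0.04863294 -0.20310721 -1.52110675] [ 0.05800227  0.11243443 -0.0546743 ]
```

```bash
python3 -m pendant '[[0,0.002,0,0,0,0],[0,0.002,0,0,0,0],[0,0.001,0,0,0,0],[0,0,0,0,0,0],[0,0,0,0,0,0],[0,0,0,0,0,0],[0,0,0,0,0,0],[0,0,0,0,0,0],[0,0,0,0,0,0],[0,0,0,0,0,0]]'; python3 -c "
from bench import ctrl
o=ctrl.get_obs();print(o['wrist_force'],o['torque'])"
```

```text
time_s: 29.9
eef_pos: [0.447, 0.1617, 0.0419]
eef_rot: [0.0, 0.708, 0.706, -0.0]
wrist_force: [0.1, -2.6, -2.1]
opening: 0.408
grasp_force: 59.7
[ 0.13556363 -2.63275469 -2.09346296] [-0.55081739  0.02957943 -0.32839154]
```

Contact is felt: 2.6 N sideways and -0.33 Nm, close to the predicted y. Now I'll let go.

```bash
python3 -m pendant '[[0,0,0,0,0,0],[0,0,0,0,0,0],[0,0,0,0,0,0],[0,0,0,0,0,0],[0,0,0,0,0,0],[0,0,0,0,0,0],[0,0,0,0,0,0],[0,0,0,0,0,0],[0,0,0,0,0,0],[0,0,0,0,0,0]]' 1
python3 -c "
from bench import ctrl
o=ctrl.get_obs();print(o['wrist_force'],o['torque'])"
python3 -m pendant '[[0,0,0.03,0,0,0],[0,0,0.05,0,0,0],[0,0,0.05,0,0,0],[0,0,0.08,0,0,0],[0,0,0.1,0,0,0],[-0.1,0,0.15,0,0,0],[-0.2,0,0.15,0,0,0],[-0.2,0,0.1,0,0,0],[0,0,0,0,0,0],[0,0,0,0,0,0]]'
python3 - <<'E'
from h import *
t=camera("top");s=camera("scene")
I=np.zeros((480,800,3),np.uint8);I[:,:400]=crop(t["color"],230,195,50,60,8);I[:,400:]=crop(s["color"],225,170,50,60,8);cv2.imwrite("pics/p5.png",I)
E
```

```text
time_s: 31.15
eef_pos: [0.447, 0.1618, 0.0419]
eef_rot: [-0.0, 0.708, 0.706, 0.0]
wrist_force: [-0.1, -0.7, -0.7]
opening: 1.001
grasp_force: 0.0
[-0.1479738  -0.67260553 -0.6956892 ] [-0.00389958  0.01958246  0.005564  ]
time_s: 32.4
eef_pos: [0.3477, 0.1618, 0.1847]
eef_rot: [0.001, 0.708, 0.707, 0.001]
wrist_force: [-0.2, 0.3, -0.2]
opening: 1.003
grasp_force: 0.0
```

View pics/p5.png

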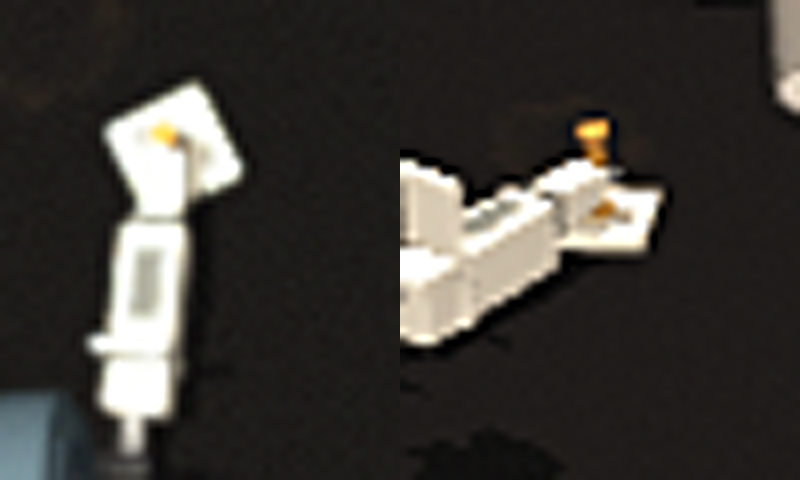

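The picture shows the post (top crop (165,133)) held at the nose face with the hook around it. The probe is about level and the gripper is clear.

```bash
python3 -c "
from bench import ctrl
print(ctrl.hand_in())"
```

```text
the job is handed in; nothing more can be done
None
```

I handed the job in at about 32 s. The probe is clamped by its own spring on the square-foot post, lying about level and let go, and the hand-in call returned no verdict.

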